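# Reject the keyless spindle and seat the keyed one in the mill tester's hub

### The arm

A 6-joint arm with a two-finger parallel gripper is mounted at the origin on the work surface. World frame = base frame: x ahead of the robot, y to its left, z up, the work surface at z = 0. Lengths are in mm, angles in rad, forces in N, time in s.
With the tool pointing down it reaches from about 350 to 975 mm from the base axis. Payload 7.1 kg.
Tool frame: the origin (TCP) lies between the finger pads; the fingertips stand 14 mm ahead of it and the grasp point (between the pads) lies 5 mm behind it; z points along the fingers, y is the direction in which the jaws open and shut (so a half turn about z gives the same grasp; the last joint's range is limited). The gripper opens to 88 mm and grips with 3 to 60 N. Pads are 20 mm wide; open, the fingers measure 115 mm over their backs; the gripper's body (75 mm by 178 mm) begins 61 mm behind the grasp point.
Start: joints at [-1.164, 0.423, 1.63, -0, 1.089, -0.019], TCP at [258.171, -569.168, 236.675] pointing down, gripper open.
Joint ranges: [-3, 3], [-0.9, 2.11], [0.09, 2.58], [-1.31, 4.45], [0.11, 2.69], [-2.54, 2.54]. Speed limits (rad/s): [2.39, 2.39, 3.01, 3.14, 3.14, 3.14].

### API

Orientations are given as a rotation vector (axis times angle).
In Python, from workcell import get_obs, get_image, calibration, close_job, regions_of, place_of gives the robot as it stands.
- The arm moves only by the tool move_arm, never from a script. Its argument "deltas" is a list of rows, each a list of 5 numbers: the closure in counts, from 0 (fully open) to 255 (shut), then the shift along the tool's x, y, z in m, then the turn about the tool's z in rad. In form: [[grip, x, y, z, roll], ...]. A call has 1 to 5 rows; each row is the pose to reach, as a shift and turn from the pose commanded when the call began, along the tool's axes at that moment; what a row does not reach only later rows make up. A row lasts 1/12 s, in which the tool goes at most 41.7 mm and 7.16 degrees, less where a joint would pass 70% of its speed; a pose out of reach is approached as far as the arm can. A call with a gripper value outside its range is refused whole. The fingers move at their own pace and stop on an object; the grip force is fixed at half the most. Time passes only in rows, so rows that repeat a pose let the fingers close. It gives the time, the measured TCP pose, the force and the opening at its end, in the units of the state.
- get_obs(): the state, without advancing time (a new reading comes with each control period).
- get_image(name): name is "scene" or "top" or "wrist"; returns the picture (420x560x3 uint8, blue, green, red); there is no depth.
- calibration(name): a dict with "intrinsics" (3x3 intrinsics, pixels), "distortion" ([k1, k2, p1, p2, k3] as OpenCV has them; the pictures are not rectified), "world_to_cam" (4x4, takes a point from world to camera coordinates); the wrist camera has in their place "hand_eye" (4x4, takes a point from camera to tool coordinates, whose origin is the TCP and whose axes are the flange's). Camera axes: x right, y down, z forward; pixel columns grow to the right and rows downward; lengths in mm; the calibration is good to about 2 mm. A picture is of the moment at which its call begins: read the wrist's pose just before it. calibration takes no time and is no camera call.
- close_job(): hands the job in, once; it reports no verdict.
Trained networks look in the newest picture that a camera, given by its name, has taken for a name from the list of things; names that differ only in an ending like _2 or _b are one class to them, and where a whole thing is asked for, a point or a joint stands for the part that bears it (a point fixed in the world has none). Each returns a list of dicts, best first, with "conf" (0 to 1); they miss things now and then, are a little off and sometimes report something else, mostly with a low value. They report only what shows in the picture. A call takes as long as a camera call.
- regions_of(camera, name): "region" (420x560 bool, what is visible of it).
- place_of(camera, name): "location" ([x, y, z] in mm, in world coordinates, good to about 4 mm: a listed point, or the origin of a listed thing).
The state is a dict: "t": time; "qpos": joint angles; "qvel": joint speeds; "joint_torque": joint torques, N m; "ee_pos": TCP position; "orientation": TCP orientation; "ft_force": force on the tool from outside, world axes, zero at the start; "moment": the same for the moment, N m; "width": finger opening in mm.
Only numpy, scipy, OpenCV 4.12 (cv2) and the standard library are available. Lean on these libraries where they do the work, as an engineer would, in place of code of your own. Each camera call takes 0.05 s, during which the arm holds its last target.

### The job

Two test spindles stand in the blue rack: sort out the one that has lost its brass key by standing it, tip down, in the red reject cup and letting it go. Then put the keyed spindle's tip into the steel hub of the tester, turn it until the key slips into the hub's keyway, and push it fully home against the spring at the bottom of the bore. Finish while still gripping it and keeping it pushed down, and leave everything else on the bench where it is.

Things in the scene. Friction and masses are not known exactly. Their poses are not given: they have to be found in the camera images.
- keyed_handle (a point): Keyed spindle, upright, 100 mm long, about 0.18 kg: steel shaft 20 mm in diameter, 60 mm long, black grip block above. This point: the block's centre, 80 mm above the tip. Block 16 mm along x, 34 along y, 40 along z; grip its x faces from above. z points up along the shaft; the key points to +x, at the start away from the robot within 0.75 rad.
- keyed_tip (a point): Centre of the keyed spindle's lower end face; same axes as keyed_handle. The lowest 4 mm taper from 20 to 14 mm in diameter. The brass key stands out of the shaft towards +x: 6 mm proud, to 16 mm from the axis, 8 mm wide, from 24 to 44 mm above the tip.
- keyless_handle (a point): The reject spindle: the same as the keyed one, but without the brass key. Centre of its black grip block, 80 mm above the tip, same axes and sizes.
- keyless_tip (a point): Centre of the keyless spindle's lower end face.
- rack: Blue spindle rack, fixed, 100 x 190 x 26 mm; origin at the centre of its underside, long side along its y. Two holes 22.5 mm wide and 22 mm deep at y = +50 and -50 mm; each holds a spindle, its tip 4 mm above the bench, the key just above the rack. Which spindle is in which hole varies.
- cup_in (a point): Red plastic reject cup, fixed, open at the top, rim about 72 mm across outside and 64 mm inside, 55 mm tall. This point is the centre of its inner floor, about 5 mm above the bench. A spindle let go in it just leans against the rim.
- hub_mouth (a point): Centre of the bore at the top of the tester's steel hub (56 mm across), 72 mm above the bench; z up. Bore 22 mm in diameter with one keyway 10.6 mm wide, reaching 17.8 mm from the axis, full height. The keyway points within 0.5 rad either way of this frame's +x; the exact direction is not given: see the notch (yellow line on the hub's top outside it), or feel for it.
- tester: Grey fixed base plate, 100 x 100 x 16 mm, under the hub; origin at its underside, on the bore's axis; orange mark on its +x edge. The hub, left turned at random, is stiff: a light push does not turn it. Key off the keyway by more than about 0.1 rad: it rests on the hub's face, tip 24 mm deep; on the keyway: the spindle goes on down.
- plunger (a joint): Brass spring plunger at the bottom of the bore, m. 0 = up, its top 36 mm below the mouth; grows as it is pressed, to its stop at 0.010 (tip 46 mm deep, the key's top edge 2 mm below the hub's face). The spring pushes back with 4 N at 0, 10 N at the stop; a spindle let go rises again.
- pepper_mill: Turned wooden pepper mill, 207 mm tall, 54 mm across, standing; a bystander, to be left alone. Origin at its underside.
- short_mill: Dark wooden mill, 145 mm tall, 54 mm across, standing; a bystander, to be left alone. Origin at its underside.
- wood_cap: Turned light wooden mill cap, 42 mm tall, 56 mm across; a bystander, to be left alone. Origin at its underside.
- burr_ring: Steel burr ring, 52 mm across, 22 mm tall; a bystander, to be left alone. Origin at its underside.
- gauge_block: Dark steel gauge block with two holes, 70 x 110 x 25 mm; a bystander, to be left alone. Origin at its underside.
- screwdriver: Screwdriver, 190 mm long, lying along its x; a bystander, to be left alone. Origin at its underside.

How it is judged (in metres and radians):
On the way, in this order (a step that is already met when the one before it is completed fails the run):
1. the keyless spindle stands tip down in the red cup, let go (horizontal distance between keyless_tip and cup_in below 0.036 m and height (world z) of keyless_tip below 0.035 m and contact force between keyless and the fingers below 0.1 N), for 0.2 s.
2. the keyed spindle's key is in the keyway and the spindle is pushed home against the spring (value of joint plunger above 0.006 m and horizontal distance between keyed_tip and hub_mouth below 0.004 m and z of keyed_tip in the frame of hub_mouth below -0.041 m and angle between keyed_tip's own z axis and vertical below 0.1 rad), for 0.2 s.
At the end, for the whole second after the job is handed in: Keyed spindle gripped (over 1.5 N), at rest, upright within 0.1 rad, within 4 mm of the bore axis, tip 41 mm or more below the mouth, plunger down over 6 of 10 mm; keyless tip within 36 mm of the cup's axis, below 35 mm, spindle not touched by the fingers (all of step 1 and all of step 2 and contact force between keyed and the fingers above 1.5 N and linear speed of keyed below 0.02 m/s); the arm keeps its last pose, push and grip.
It fails at once if a bystander is moved by more than 30 mm (distance of any of pepper_mill, short_mill, wood_cap, burr_ring, gauge_block, screwdriver from where it was at the start of the episode above 0.03 m).
It also fails if it takes over 72 s, if anything falls off the work surface, if the arm or the gripper's body presses on something with over 40 N, if the wrist force passes 120 N, or if a joint passes its speed limit or range.

## Working session

There is one attempt and no reset: what is moved stays moved. The work goes in short steps, Python scripts to look and compute and a tool call to move; the robot and the scene stay as the last step left them, time stands still between calls to the robot, and variables do not carry over. Pictures are saved under pics/ and viewed, and the job is handed in when it is done.

Besides the shell and the picture viewer there is one more tool, called after "Request:" by a JSON object that holds its "api" and its "payload", one argument or row to a line. move_arm: Moves the arm, as the interface text tells. Its arguments: {"type":"object","properties":{"deltas":{"type":"array","items":{"type":"array","items":{"type":"number"}}}},"required":["deltas"]}

```bash
ls; mkdir -p pics
python3 - <<'E'
from workcell import *
import cv2
o=get_obs(); print({k:o[k] for k in o})
for c in ["scene","top","wrist"]:
    im=get_image(c); cv2.imwrite(f"pics/{c}0.png",im)
    for n in ["keyed_handle","keyless_handle","keyed_tip","keyless_tip","cup_in","hub_mouth","rack","tester"]:
        print(c,n,[( [round(float(v)) for v in d["location"]],round(d["conf"],2)) for d in place_of(c,n)][:3])
for c in ["scene","top","wrist"]: print(calibration(c))
print(get_obs()["t"])
E
```

```text
pics
{'t': 0.0, 'qpos': array([-1.16400460e+00,  4.23862415e-01,  1.63070701e+00, -2.27079096e-05,
        1.08858445e+00, -1.89894257e-02]), 'qvel': array([ 2.81502483e-05,  5.09895768e-04, -1.61898804e-03,  1.49052338e-03,
        7.37388305e-04, -1.08720859e-03]), 'joint_torque': array([ 1.10154644e-03, -5.44620645e+01, -2.73664516e+01,  6.44140039e-02,
        2.28053948e-02, -1.51364538e-04]), 'ee_pos': array([ 257.95343954, -568.68596763,  235.88152439]), 'orientation': array([-3.06917174e+00, -6.63468171e-01,  5.03294969e-04]), 'ft_force': array([-0.33889855, -0.42013214, -0.33606129]), 'moment': array([-0.03541069, -0.03597013, -0.02798945]), 'width': 87.63762413565662}
scene keyed_handle [([518, 294, 85], 0.68), ([516, 192, 4], 0.68)]
scene keyless_handle [([518, 192, 86], 0.6)]
scene keyed_tip [([519, 288, 2], 0.66), ([377, 32, 0], 0.49)]
scene keyless_tip [([515, 189, 5], 0.79)]
scene cup_in [([506, -303, 7], 0.95), ([375, 30, -3], 0.59)]
scene hub_mouth []
scene rack []
scene tester [([486, -92, 0], 0.69)]
top keyed_handle [([518, 294, 84], 0.61)]
top keyless_handle [([51
[... 1578 characters left out ...]
,
       [ 0.00000000e+00,  0.00000000e+00,  0.00000000e+00,
         1.00000000e+00]])}
{'intrinsics': array([[362.61782864,   0.        , 276.39359156],
       [  0.        , 362.61782864, 217.33580719],
       [  0.        ,   0.        ,   1.        ]]), 'distortion': array([0.00477265, 0.        , 0.        , 0.        , 0.        ]), 'hand_eye': array([[ 1.66655077e-03, -9.58149882e-01, -2.86262164e-01,
         7.93397627e+01],
       [ 9.99998165e-01,  1.32631101e-03,  1.38244946e-03,
         1.05504485e+00],
       [-9.44921127e-04, -2.86263943e-01,  9.58150334e-01,
        -1.47802228e+02],
       [ 0.00000000e+00,  0.00000000e+00,  0.00000000e+00,
         1.00000000e+00]])}
1.35
```

View pics/scene0.png

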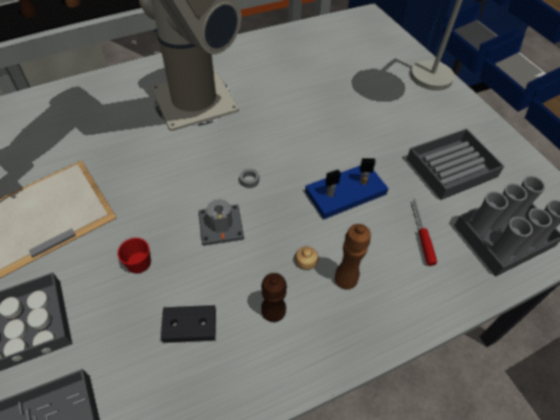

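View pics/top0.png

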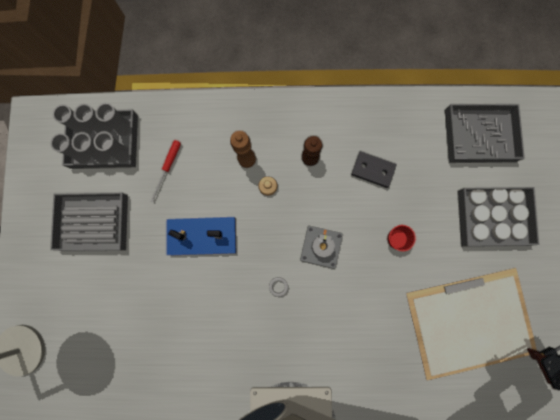

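Run:
```python
import cv2,numpy as np
s=cv2.imread("pics/scene0.png");t=cv2.imread("pics/top0.png")
a=cv2.resize(t[170:290,130:250] if 0 else t[150:290,150:290],(400,400),interpolation=cv2.INTER_CUBIC)
cv2.imwrite("pics/t_crop.png",t)
```

```text
(no output)
```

The scene picture shows the spindles in the rack at (333,183) and (367,168), the cup at (135,255) and the hub at (219,215). The top picture has them at (177,234), (214,233), (401,238) and (323,245). I'll zoom in next.

Run:
```python
import cv2,numpy as np
s=cv2.imread("pics/scene0.png");t=cv2.imread("pics/top0.png")
f=lambda im,x,y,w,h:cv2.resize(im[y:y+h,x:x+w],(400,300),interpolation=cv2.INTER_CUBIC)
cv2.imwrite("pics/crop0.png",np.vstack([np.hstack([f(t,160,205,80,60),f(t,295,220,60,45)]),np.hstack([f(s,300,145,100,75),f(s,190,190,60,45)])]))
```

```text
(no output)
```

View pics/crop0.png

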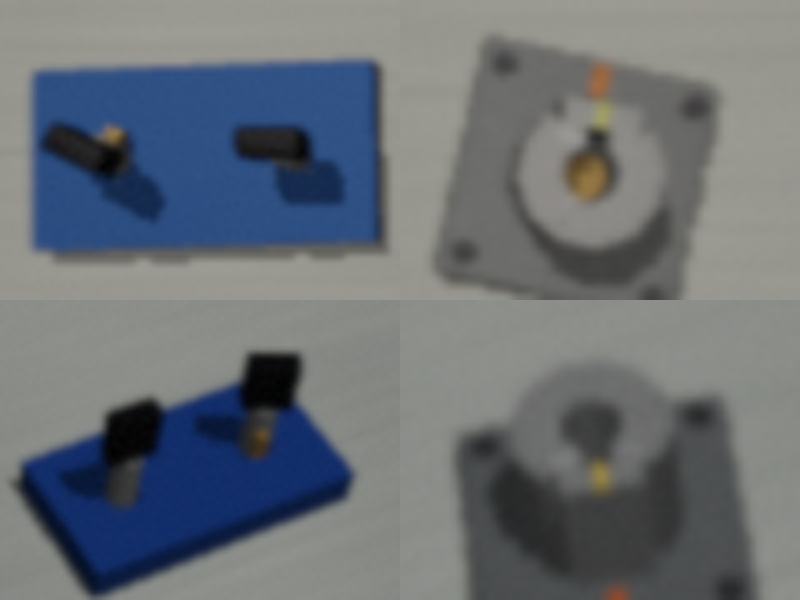

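The keyed spindle with its brass key is at y≈294, and the keyless one is at y≈192. The keyway points about at the orange mark. I'll fly over the hub first.

```bash
cat > h.py <<'E'
import numpy as np, cv2
from scipy.spatial.transform import Rotation as Ro
from workcell import *
def pose():
    o=get_obs(); R=Ro.from_rotvec(o["orientation"]).as_matrix()
    return np.array(o["ee_pos"]),R,np.arctan2(R[1,1],R[0,1])
def plan(*t):  # x,y,z,yaw of tool y ; chains of calls
    p,R,a=pose(); t=np.array(t,float)
    d=t[:3]-p; dy=(t[3]-a+np.pi)%(2*np.pi)-np.pi
    n=int(np.ceil(max(np.linalg.norm(d)/200,abs(dy)/.6,1)))
    print("now",p.round(1),round(a,3),"q",get_obs()["qpos"].round(2),"t",get_obs()["t"])
    for i in range(n):
        ai=a+dy*i/n
        y=np.array([np.cos(ai),np.sin(ai),0]);x=np.array([-np.sin(ai),np.cos(ai),0]);z=np.array([0,0,-1.])
        print(np.round([x@d/n/1e3,y@d/n/1e3,z@d/n/1e3],4),"roll",round(-dy/n,4))
def wcam(T=None):
    c=calibration("wrist");p,R,a=pose()
    M=np.eye(4);M[:3,:3]=R;M[:3,3]=p
    return c["intrinsics"],c["distortion"],np.linalg.inv(M@c["hand_eye"])
def cam(n):
    if n=="wrist": return wcam()
    c=calibration(n); return c["intrinsics"],c["distortion"],c["world_to_cam"]
def unproj(C,uv,z):
    K,D,W=C; n=cv2.undistortPoints(np.array(uv,float).reshape(-1,1,2),K,D).reshape(-1,2)
    d=np.c_[n,np.ones(len(n))]@W[:3,:3]; c=-W[:3,:3].T@W[:3,3]
    return c+d*((z-c[2])/d[:,2])[:,None]
def proj(C,P):
    K,D,W=C; return cv2.projectPoints(np.array(P,float).reshape(-1,1,3),cv2.Rodrigues(W[:3,:3])[0],W[:3,3],K,D)[0].reshape(-1,2)
E
python3 -c "
from h import *
plan(483,-92,260,-.2)"
```

```text
now [ 258.2 -569.2  236.7] -1.145 q [-1.16  0.42  1.63 -0.    1.09 -0.02] t 1.35
[ 0.134  -0.1139 -0.0078] roll -0.315
[ 0.1626 -0.0668 -0.0078] roll -0.315
[ 0.1753 -0.0131 -0.0078] roll -0.315
```

Request:
{"api": "move_arm", "payload": {
  "deltas": [
    [0, 0.033, -0.028, -0.002, -0.08],
    [0, 0.067, -0.057, -0.004, -0.16],
    [0, 0.1, -0.085, -0.006, -0.24],
    [0, 0.134, -0.114, -0.008, -0.315],
    [0, 0.134, -0.114, -0.008, -0.315]
  ]
}}

```text
t: 1.77
ee_pos: [334.2, -405.4, 244.8]
orientation: [-2.923, -1.145, -0.001]
ft_force: [-0.2, -0.5, 0.2]
width: 87.6
```

Request:
{"api": "move_arm", "payload": {
  "deltas": [
    [0, 0.035, -0.014, -0.002, -0.08],
    [0, 0.07, -0.028, -0.004, -0.16],
    [0, 0.105, -0.042, -0.006, -0.24],
    [0, 0.14, -0.056, -0.008, -0.315],
    [0, 0.163, -0.067, -0.008, -0.315]
  ]
}}

```text
t: 2.18
ee_pos: [409.3, -248.7, 253.3]
orientation: [2.71, 1.587, 0.001]
ft_force: [-0.0, -0.1, -0.7]
width: 87.9
```

Request:
{"api": "move_arm", "payload": {
  "deltas": [
    [0, 0.04, -0.003, -0.002, -0.08],
    [0, 0.08, -0.006, -0.004, -0.16],
    [0, 0.12, -0.009, -0.006, -0.24],
    [0, 0.155, -0.012, -0.008, -0.315],
    [0, 0.175, -0.013, -0.008, -0.315]
  ]
}}

```text
t: 2.6
ee_pos: [484.6, -89.3, 261.4]
orientation: [2.426, 1.994, 0.002]
ft_force: [-0.8, 0.4, 0.2]
width: 87.7
```

Run:
```python
from h import *
plan(483,-92,260,-.2)
im=get_image("wrist");cv2.imwrite("pics/w1.png",im)
for n in["hub_mouth","tester"]:print(n,[(d["location"],d["conf"]) for d in place_of("wrist",n)][:2])
```

```text
now [484.6 -89.3 261.4] -0.195 q [-0.21  0.2   1.89  0.    1.05 -0.01] t 2.6
[-0.003  -0.001   0.0014] roll 0.0051
hub_mouth [([487.0, -90.7, 72.7], 0.85)]
tester [([484.4, -86.9, -2.9], 0.78)]
```

View pics/w1.png

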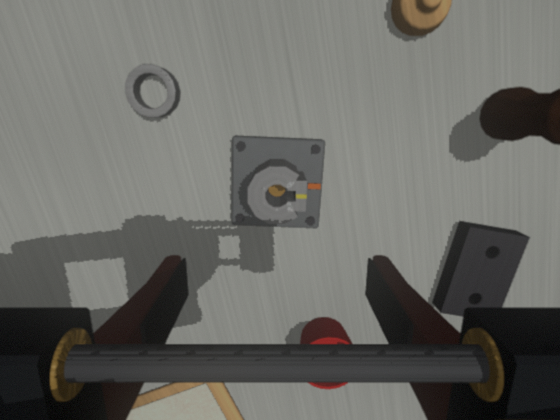

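The hub is at about (275,192), the notch and yellow line run right to about (300,196), and the orange mark is at (314,186). I'll measure the notch direction on a rectified top-plane crop.

Run:
```python
from h import *
im=cv2.imread("pics/w1.png");C=cam("wrist")
# rectify plane z=72, 0.2mm/px, centre 485,-91 ; col = +x, row = -y
cx,cy=485,-91; g=np.arange(300)*.3-45
X,Y=np.meshgrid(cx+g,cy-g)
uv=proj(C,np.c_[X.ravel(),Y.ravel(),np.full(X.size,72.)]).astype(np.float32)
r=cv2.remap(im,uv[:,0].reshape(300,300),uv[:,1].reshape(300,300),cv2.INTER_CUBIC)
cv2.imwrite("pics/rect1.png",cv2.resize(r,(600,600)))
```

```text
(no output)
```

View pics/rect1.png

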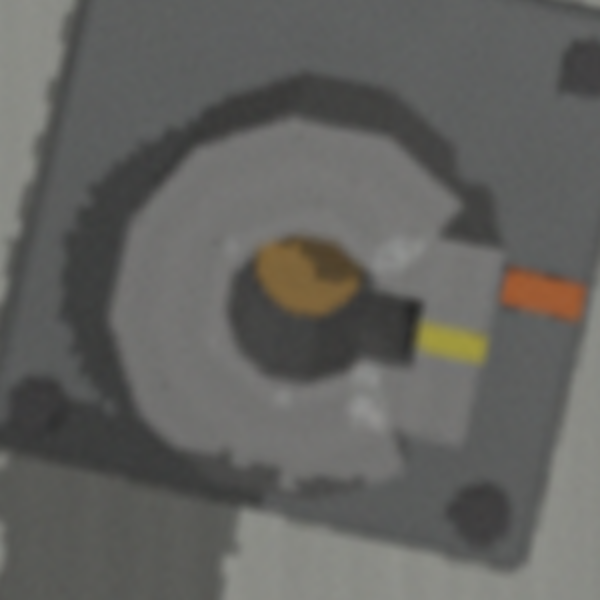

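The rectified view gives a bore centre of about (485.3, −92.5) and a keyway yaw of about −0.18 (notch end edge slope 0.17, yellow line about 0.14 to 0.21). Next I'll look at the rack.

```bash
python3 -c "
from h import *
plan(518,235,262,-.15)"
```

```text
now [483.7 -91.1 260.8] -0.198 q [-0.21  0.2   1.9  -0.    1.05 -0.01] t 2.75
[ 0.1632 -0.0152 -0.0006] roll -0.0239
[ 0.1636 -0.0113 -0.0006] roll -0.0239
```

Request:
{"api": "move_arm", "payload": {
  "deltas": [
    [0, 0.04, -0.004, 0, -0.01],
    [0, 0.08, -0.008, 0, -0.02],
    [0, 0.12, -0.011, 0, -0.024],
    [0, 0.16, -0.015, 0, -0.024],
    [0, 0.2, -0.018, 0, -0.024]
  ]
}}

```text
t: 3.17
ee_pos: [505.1, 107.8, 260.8]
orientation: [2.411, 2.014, -0.0]
ft_force: [1.0, -0.4, 0.4]
width: 87.8
```

Request:
{"api": "move_arm", "payload": {
  "deltas": [
    [0, 0.04, -0.003, 0, -0.01],
    [0, 0.08, -0.006, 0, -0.02],
    [0, 0.12, -0.009, 0, -0.024],
    [0, 0.127, -0.009, 0, -0.024],
    [0, 0.127, -0.009, 0, -0.024]
  ]
}}

```text
t: 3.58
ee_pos: [519.0, 235.1, 260.4]
orientation: [2.382, 2.048, -0.0]
ft_force: [-0.2, -0.5, -0.3]
width: 87.7
```

Run:
```python
from h import *
C=cam("wrist");print(pose()[0],pose()[2])
im=get_image("wrist");cv2.imwrite("pics/w2.png",im)
for n in["keyed_handle","keyless_handle","keyed_tip","keyless_tip"]:print(n,[(np.round(d["location"]),round(d["conf"],2)) for d in place_of("wrist",n)][:3])
g=np.arange(400)*.4-80
X,Y=np.meshgrid(518-g[100:300]*1,243-g*1)
X,Y=np.meshgrid(518+np.arange(200)*.4-40,243-g)
uv=proj(C,np.c_[X.ravel(),Y.ravel(),np.full(X.size,104.)]).astype(np.float32)
r=cv2.remap(im,uv[:,0].reshape(X.shape),uv[:,1].reshape(X.shape),cv2.INTER_CUBIC)
r=cv2.rotate(r,cv2.ROTATE_90_COUNTERCLOCKWISE)
cv2.imwrite("pics/rect2.png",cv2.resize(r,(800,400)))
```

```text
[519.03977759 235.08550016 260.39504016] -0.15046780494848971
keyed_handle [(array([517., 297.,  83.]), 0.82)]
keyless_handle [(array([517., 194.,  80.]), 0.84)]
keyed_tip [(array([520., 296.,   1.]), 0.62), (array([654.,  55.,   1.]), 0.21)]
keyless_tip [(array([520., 194.,   8.]), 0.75)]
```

View pics/w2.png

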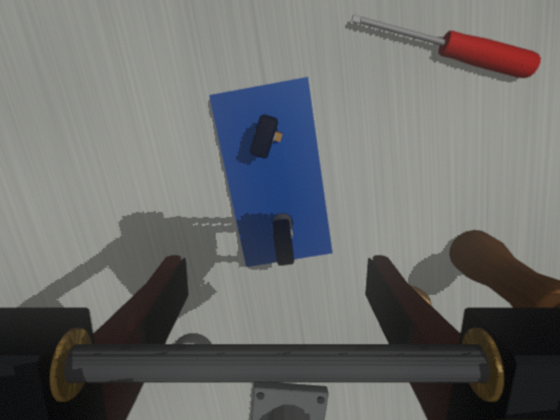

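View pics/rect2.png

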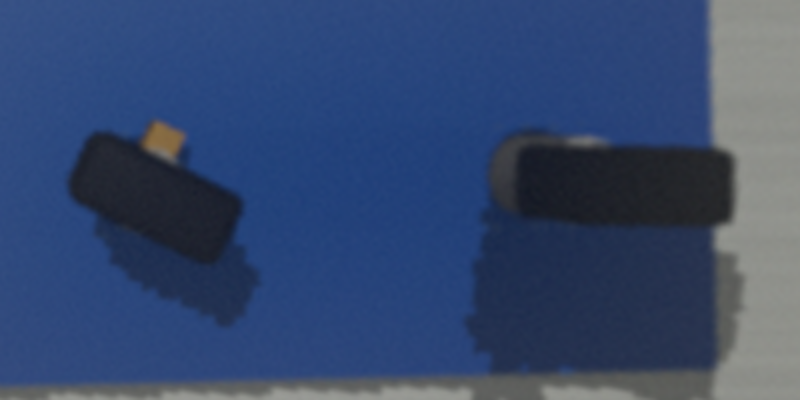

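The wrist picture shows the keyed block at (265,137) with its brass key at (278,137), and the keyless block at (284,240). The estimates are keyless (519.5, 193) with yaw −0.03, and keyed (518.5, 293) with yaw −0.45. I'll grasp the keyless one.

```bash
python3 -c "
from h import *
plan(519.5,193,79,-.03)"
```

```text
now [518.6 232.3 260.7] -0.154 q [ 0.4   0.31  1.74 -0.    1.09  0.55] t 3.8333
[-0.0387  0.007   0.1817] roll -0.1244
```

Request:
{"api": "move_arm", "payload": {
  "deltas": [
    [0, -0.038, 0.007, 0, -0.06],
    [0, -0.039, 0.007, 0.04, -0.124],
    [0, -0.039, 0.007, 0.08, -0.124],
    [0, -0.039, 0.007, 0.12, -0.124],
    [0, -0.039, 0.007, 0.12, -0.124]
  ]
}}

```text
t: 4.25
ee_pos: [515.0, 191.4, 134.3]
orientation: [-2.251, -2.184, 0.017]
ft_force: [-0.4, -0.9, -0.7]
width: 87.8
```

Run:
```python
from h import *
plan(519.5,193,79,-.03)
C=cam("wrist")
im=get_image("wrist");cv2.imwrite("pics/w3.png",im)
print(proj(C,[[519.5,193,104],[519.5,193,26]]))
```

```text
now [515.  191.4 134.3] -0.03 q [ 0.33  0.46  1.86 -0.    0.83  0.36] t 4.25
[0.0017 0.0044 0.0553] roll -0.0004
[[282.80719529 258.40232166]
 [282.27957252 216.12998419]]
```

View pics/w3.png

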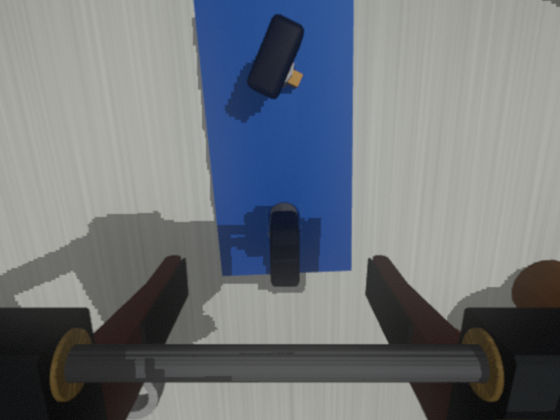

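The keyless block is centred between the fingers at (285,262), and the prediction was (283,258). I'll descend.

Request:
{"api": "move_arm", "payload": {
  "deltas": [
    [0, 0, 0.002, 0.02, 0],
    [0, 0, 0.003, 0.04, 0],
    [0, 0, 0.003, 0.06, 0],
    [0, 0, 0.003, 0.061, 0],
    [0, 0, 0.003, 0.061, 0]
  ]
}}

```text
t: 4.72
ee_pos: [523.4, 194.5, 81.3]
orientation: [2.253, 2.189, 0.001]
ft_force: [-0.2, -0.0, 0.6]
width: 87.5
```

Run:
```python
from h import *
plan(519.5,193,79,-.03)
C=cam("wrist")
im=get_image("wrist");cv2.imwrite("pics/w4.png",im)
```

```text
now [523.4 194.5  81.3] -0.029 q [ 0.33  0.55  1.87 -0.    0.72  0.36] t 4.7167
[-0.0016 -0.0038  0.0023] roll 0.0015
```

View pics/w4.png

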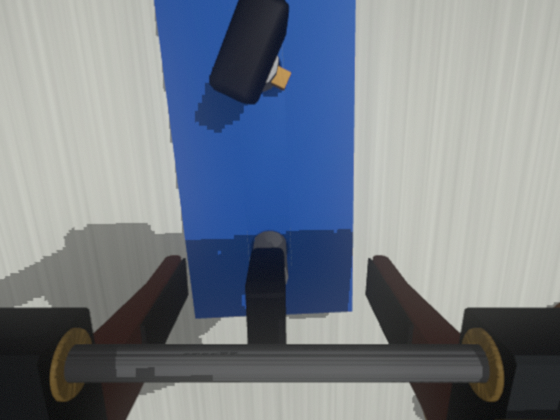

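The block shows at column 267 against a finger mid-line of 277, so I'll shift −4 mm along tool y and close.

Request:
{"api": "move_arm", "payload": {
  "deltas": [
    [0, -0.001, -0.004, 0.001, 0],
    [0, -0.001, -0.004, 0.001, 0],
    [255, -0.001, -0.004, 0.001, 0],
    [255, -0.001, -0.004, 0.001, 0],
    [255, -0.001, -0.004, 0.001, 0]
  ]
}}

```text
t: 5.18
ee_pos: [518.8, 193.9, 79.2]
orientation: [2.252, 2.19, 0.001]
ft_force: [0.1, -0.7, -0.9]
width: 71.5
```

Request:
{"api": "move_arm", "payload": {
  "deltas": [
    [255, 0, 0, 0, 0],
    [255, 0, 0, 0, 0],
    [255, 0, 0, 0, 0],
    [255, 0, 0, 0, 0],
    [255, 0, 0, 0, 0]
  ]
}}

```text
t: 5.6
ee_pos: [518.5, 193.8, 78.6]
orientation: [-2.252, -2.19, 0.0]
ft_force: [0.1, -0.1, -1.5]
width: 38.2
```

Request:
{"api": "move_arm", "payload": {
  "deltas": [
    [255, 0, 0, 0, 0],
    [255, 0, 0, 0, 0],
    [255, 0, 0, 0, 0],
    [255, 0, 0, 0, 0],
    [255, 0, 0, 0, 0]
  ]
}}

```text
t: 6.02
ee_pos: [518.5, 193.7, 78.7]
orientation: [2.252, 2.19, 0.0]
ft_force: [0.6, -0.3, 0.3]
width: 16.0
```

Request:
{"api": "move_arm", "payload": {
  "deltas": [
    [255, 0, 0, 0, 0],
    [255, 0, 0, -0.02, 0],
    [255, 0, 0, -0.05, 0],
    [255, 0, 0, -0.08, 0],
    [255, 0, 0, -0.11, 0]
  ]
}}

```text
t: 6.43
ee_pos: [517.9, 193.6, 189.4]
orientation: [-2.252, -2.19, 0.002]
ft_force: [0.5, 0.1, -1.8]
width: 16.0
```

Run:
```python
from h import *
# carry: TCP 210 -> tip ~ 210+5-80=135
plan(505,-303,210,-.54)
im=get_image("wrist");cv2.imwrite("pics/w5.png",im)
```

```text
now [517.9 193.6 189.4] -0.028 q [0.34 0.38 1.83 0.   0.94 0.36] t 6.4333
[-0.1656  0.0003 -0.0069] roll 0.1707
[-0.1631  0.0285 -0.0069] roll 0.1707
[-0.1559  0.0558 -0.0069] roll 0.1707
```

View pics/w5.png

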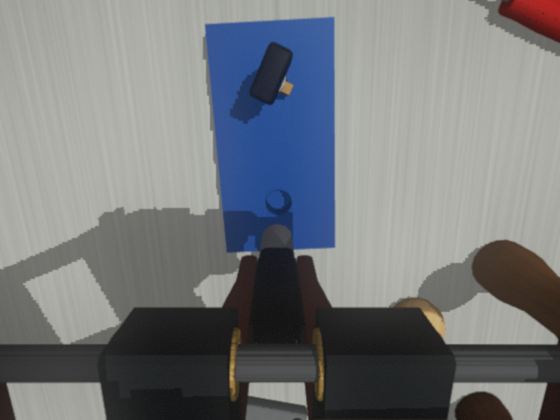

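The spindle is held at width 16.0 and has left its hole, which shows at (278,202). I'll carry it to the cup.

Request:
{"api": "move_arm", "payload": {
  "deltas": [
    [255, -0.03, 0, -0.005, 0.05],
    [255, -0.07, 0, -0.01, 0.1],
    [255, -0.11, 0, -0.015, 0.17],
    [255, -0.15, 0, -0.02, 0.17],
    [255, -0.165, 0, -0.02, 0.17]
  ]
}}

```text
t: 6.9
ee_pos: [513.6, 25.2, 209.3]
orientation: [2.431, 1.988, -0.0]
ft_force: [0.3, 0.4, -1.8]
width: 16.0
```

Request:
{"api": "move_arm", "payload": {
  "deltas": [
    [255, -0.035, 0.006, 0, 0.05],
    [255, -0.075, 0.013, 0, 0.1],
    [255, -0.115, 0.02, 0, 0.17],
    [255, -0.15, 0.026, 0, 0.17],
    [255, -0.163, 0.028, 0, 0.17]
  ]
}}

```text
t: 7.32
ee_pos: [508.9, -140.3, 208.5]
orientation: [2.592, 1.773, -0.001]
ft_force: [0.4, -0.1, -0.8]
width: 16.1
```

Run:
```python
from h import *
plan(505,-303,210,-.54)
```

```text
now [ 508.9 -140.3  208.5] -0.371 q [-0.29  0.32  1.87 -0.    0.96  0.08] t 7.3167
[-0.1531  0.0553 -0.0015] roll 0.1693
```

Request:
{"api": "move_arm", "payload": {
  "deltas": [
    [255, -0.035, 0.013, 0, 0.05],
    [255, -0.075, 0.027, 0, 0.1],
    [255, -0.115, 0.041, 0, 0.17],
    [255, -0.145, 0.052, 0, 0.17],
    [255, -0.153, 0.055, 0, 0.17]
  ]
}}

```text
t: 7.73
ee_pos: [505.5, -303.1, 208.5]
orientation: [2.733, 1.546, -0.0]
ft_force: [1.1, 0.4, -2.2]
width: 16.1
```

Run:
```python
from h import *
plan(505,-303,210,-.54)
im=get_image("wrist");cv2.imwrite("pics/w6.png",im)
print([(np.round(d["location"]),round(d["conf"],2)) for d in place_of("wrist","cup_in")][:3])
plan(505,-303,210,-.54)
```

```text
now [ 505.5 -303.1  208.5] -0.541 q [-0.56  0.4   1.73 -0.    1.   -0.02] t 7.7333
[-0.0002 -0.0005 -0.0015] roll -0.0009
[(array([ 503., -297.,    3.]), 0.95)]
now [ 505.2 -300.1  208.1] -0.54 q [-0.56  0.4   1.74  0.    1.   -0.02] t 7.8333
[-0.0026  0.0013 -0.0019] roll -0.0004
```

View pics/w6.png

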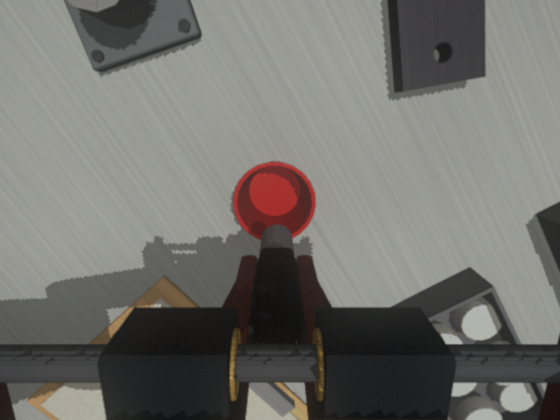

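The cup is centred at about (275,202), near (503,−299) in world coordinates. I'll lower to tip ≈7 mm and release.

Request:
{"api": "move_arm", "payload": {
  "deltas": [
    [255, 0, 0, 0.03, 0],
    [255, 0, 0, 0.06, 0],
    [255, 0, 0, 0.09, 0],
    [255, 0, 0, 0.11, 0],
    [255, 0, 0, 0.12, 0]
  ]
}}

```text
t: 8.25
ee_pos: [504.0, -295.8, 85.7]
orientation: [-2.726, -1.551, 0.004]
ft_force: [-0.8, 0.6, -1.9]
width: 16.1
```

Run:
```python
from h import *
plan(503.5,-300,82.5,-.54)
```

```text
now [ 504.  -295.8   85.7] -0.536 q [-0.55  0.57  1.8   0.    0.77 -0.02] t 8.25
[-0.0039  0.0017  0.0032] roll 0.0039
```

Request:
{"api": "move_arm", "payload": {
  "deltas": [
    [255, -0.002, 0.002, 0.003, 0],
    [255, -0.002, 0.002, 0.003, 0],
    [0, -0.002, 0.002, 0.003, 0],
    [0, -0.002, 0.002, 0.003, 0],
    [0, -0.002, 0.002, 0.003, 0]
  ]
}}

```text
t: 8.67
ee_pos: [507.2, -302.2, 87.3]
orientation: [2.73, 1.55, 0.002]
ft_force: [-0.0, 0.2, -0.5]
width: 32.2
```

Request:
{"api": "move_arm", "payload": {
  "deltas": [
    [0, 0, 0, 0, 0],
    [0, 0, 0, 0, 0],
    [0, 0, 0, 0, 0],
    [0, 0, 0, 0, 0],
    [0, 0, 0, 0, 0]
  ]
}}

```text
t: 9.08
ee_pos: [506.3, -301.8, 85.8]
orientation: [2.732, 1.551, 0.0]
ft_force: [0.2, -0.2, -0.5]
width: 66.0
```

Run:
```python
from h import *
plan(503.5,-300,82.5,-.54)
im=get_image("wrist");cv2.imwrite("pics/w7.png",im)
```

```text
now [ 506.3 -301.8   85.8] -0.538 q [-0.56  0.58  1.79  0.    0.77 -0.02] t 9.0833
[ 0.0002 -0.0033  0.0033] roll 0.0019
```

View pics/w7.png

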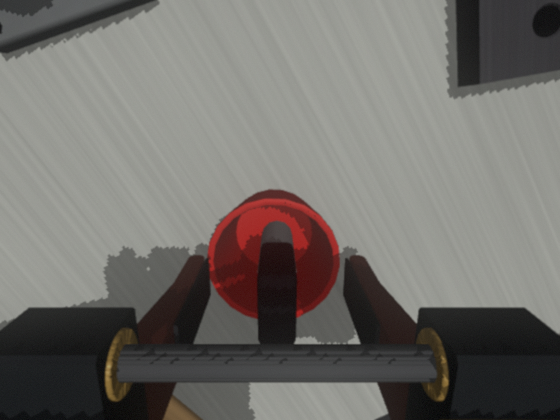

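The spindle is standing in the cup, free, with its block at (277,290) midway between the fingers. I'll finish opening and rise.

Request:
{"api": "move_arm", "payload": {
  "deltas": [
    [0, 0, 0, 0, 0],
    [0, 0, 0, 0, 0],
    [0, 0, 0, 0, 0],
    [0, 0, 0, 0, 0],
    [0, 0, 0, -0.02, 0]
  ]
}}

```text
t: 9.55
ee_pos: [504.2, -300.5, 102.8]
orientation: [-2.727, -1.549, 0.005]
ft_force: [0.2, 0.5, 0.5]
width: 87.8
```

Request:
{"api": "move_arm", "payload": {
  "deltas": [
    [0, 0, 0, -0.03, 0],
    [0, 0, 0, -0.065, 0],
    [0, 0, 0, -0.1, 0],
    [0, 0, 0, -0.135, 0],
    [0, 0, 0, -0.135, 0]
  ]
}}

```text
t: 9.97
ee_pos: [509.5, -303.7, 248.0]
orientation: [2.723, 1.546, 0.009]
ft_force: [0.7, -0.4, 0.5]
width: 87.9
```

Run:
```python
from h import *
im=get_image("wrist");cv2.imwrite("pics/w8.png",im)
im=get_image("top");cv2.imwrite("pics/t8.png",im)
for n in ["keyless_tip","cup_in"]:
  for c in ["top","wrist"]: print(n,c,[(np.round(d["location"]),round(d["conf"],2)) for d in place_of(c,n)][:3])
plan(519,238,235,-.44)
```

```text
keyless_tip top [(array([ 505., -303.,    3.]), 0.47)]
keyless_tip wrist [(array([ 510., -302.,    9.]), 0.7)]
cup_in top [(array([ 502., -298.,    1.]), 0.94)]
cup_in wrist [(array([ 504., -298.,    1.]), 0.95)]
now [ 505.3 -301.2  238.9] -0.538 q [-0.56  0.37  1.71 -0.    1.07 -0.02] t 10.2667
[ 0.1567 -0.0882  0.0013] roll -0.0327
[ 0.1595 -0.083   0.0013] roll -0.0327
[ 0.1621 -0.0778  0.0013] roll -0.0327
```

View pics/w8.png

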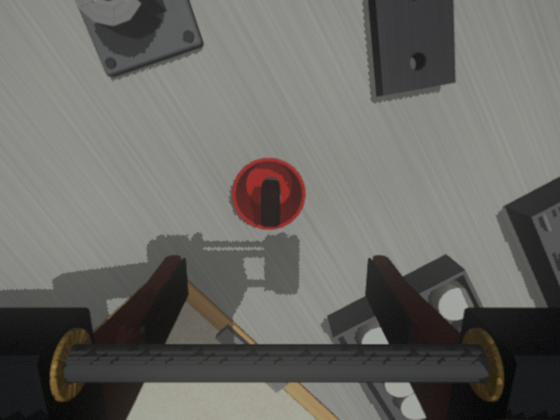

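The keyless spindle is in the cup, with its block at (270,202) and the estimated tip within about 8 mm of cup_in. Next is the keyed spindle.

Run:
```python
from h import *
plan(518.5,293,200,-.45)
```

```text
now [ 505.3 -301.2  238.9] -0.538 q [-0.56  0.37  1.71 -0.    1.07 -0.02] t 10.2667
[ 0.1723 -0.0977  0.013 ] roll -0.0293
[ 0.1751 -0.0926  0.013 ] roll -0.0293
[ 0.1778 -0.0875  0.013 ] roll -0.0293
```

Request:
{"api": "move_arm", "payload": {
  "deltas": [
    [0, 0.034, -0.02, 0.003, -0.006],
    [0, 0.069, -0.039, 0.006, -0.012],
    [0, 0.103, -0.059, 0.009, -0.018],
    [0, 0.138, -0.078, 0.011, -0.024],
    [0, 0.172, -0.098, 0.013, -0.029]
  ]
}}

```text
t: 10.68
ee_pos: [509.3, -102.1, 226.1]
orientation: [-2.708, -1.589, 0.003]
ft_force: [0.2, -0.4, 0.2]
width: 87.6
```

Request:
{"api": "move_arm", "payload": {
  "deltas": [
    [0, 0.035, -0.019, 0.003, -0.006],
    [0, 0.07, -0.037, 0.006, -0.012],
    [0, 0.105, -0.056, 0.009, -0.018],
    [0, 0.14, -0.074, 0.011, -0.024],
    [0, 0.175, -0.093, 0.013, -0.029]
  ]
}}

```text
t: 11.1
ee_pos: [513.3, 96.1, 213.2]
orientation: [-2.685, -1.63, 0.004]
ft_force: [1.4, 0.2, -0.0]
width: 87.6
```

Request:
{"api": "move_arm", "payload": {
  "deltas": [
    [0, 0.036, -0.018, 0.003, -0.006],
    [0, 0.071, -0.035, 0.006, -0.012],
    [0, 0.107, -0.053, 0.009, -0.018],
    [0, 0.142, -0.07, 0.011, -0.024],
    [0, 0.168, -0.083, 0.013, -0.029]
  ]
}}

```text
t: 11.52
ee_pos: [517.3, 284.3, 199.9]
orientation: [-2.66, -1.67, 0.003]
ft_force: [0.6, -0.5, -0.2]
width: 88.0
```

Request:
{"api": "move_arm", "payload": {
  "deltas": [
    [0, 0, 0, 0, 0],
    [0, 0, 0, 0, 0]
  ]
}}

```text
t: 11.68
ee_pos: [517.2, 282.5, 199.9]
orientation: [-2.659, -1.672, 0.005]
ft_force: [-0.1, 0.1, 0.2]
width: 87.8
```

Run:
```python
from h import *
plan(518.5,293,115,-.45)
C=cam("wrist")
im=get_image("wrist");cv2.imwrite("pics/w9.png",im)
print([(np.round(d["location"]),round(d["conf"],2)) for d in place_of("wrist","keyed_handle")][:3])
X,Y=np.meshgrid(518+np.arange(300)*.3-45,290-np.arange(300)*.3+45)
uv=proj(C,np.c_[X.ravel(),Y.ravel(),np.full(X.size,104.)]).astype(np.float32)
r=cv2.remap(im,uv[:,0].reshape(X.shape),uv[:,1].reshape(X.shape),cv2.INTER_CUBIC)
cv2.imwrite("pics/rect9.png",cv2.resize(r,(600,600)))
```

```text
now [517.2 282.5 199.9] -0.448 q [ 0.48  0.42  1.74 -0.    0.99  0.93] t 11.6833
[ 0.01   -0.0034  0.0849] roll 0.0018
[(array([518., 295.,  88.]), 0.87)]
```

View pics/w9.png

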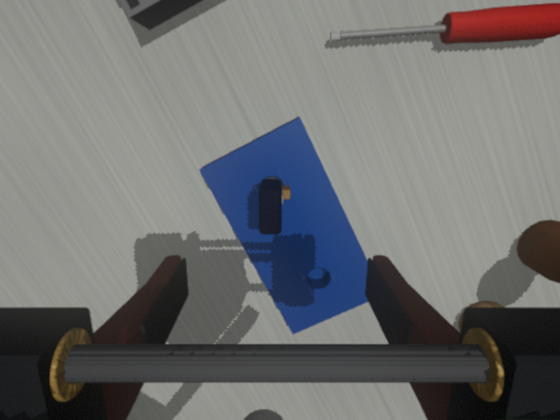

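View pics/rect9.png

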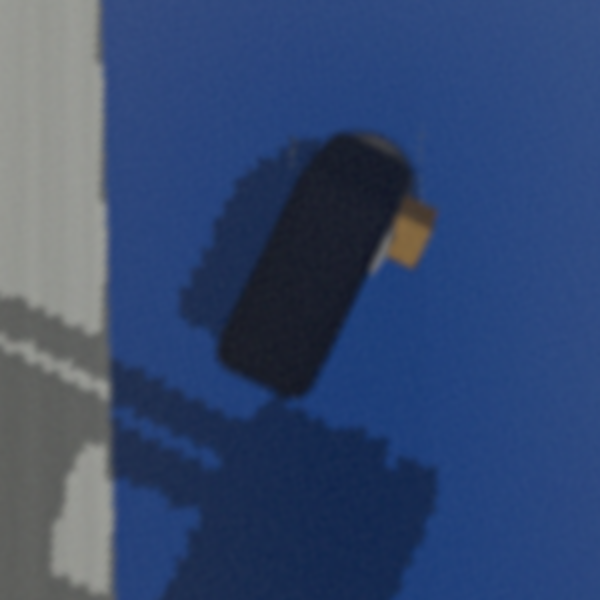

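The keyed block is at (270,207) in the wrist view. From the rectified view it is at about (520, 294) with yaw ≈ −0.465. I'll go in.

Request:
{"api": "move_arm", "payload": {
  "deltas": [
    [0, 0.01, -0.002, 0.02, 0.013],
    [0, 0.01, -0.002, 0.05, 0.013],
    [0, 0.01, -0.002, 0.075, 0.013],
    [0, 0.01, -0.002, 0.075, 0.013],
    [0, 0.01, -0.002, 0.075, 0.013]
  ]
}}

```text
t: 12.2
ee_pos: [520.1, 289.6, 125.8]
orientation: [-2.674, -1.649, 0.006]
ft_force: [-0.0, 0.4, 1.2]
width: 87.8
```

Run:
```python
from h import *
plan(519.5,293.5,79,-.46)
im=get_image("wrist");cv2.imwrite("pics/w10.png",im)
```

```text
now [520.1 289.6 125.8] -0.466 q [ 0.49  0.53  1.76 -0.    0.85  0.95] t 12.2
[ 0.0032 -0.0023  0.0468] roll -0.0058
```

View pics/w10.png

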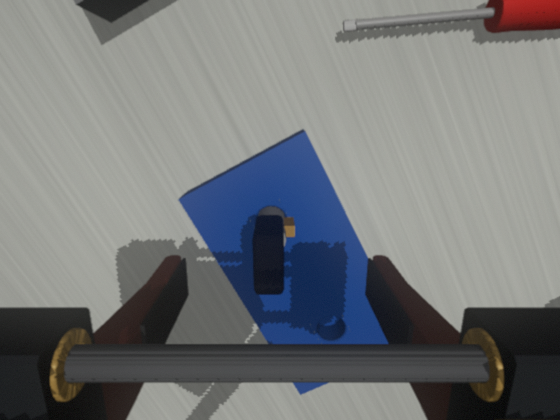

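The block is at (269,255), slightly left of the finger mid-line and parallel to the jaws. I'll descend 47 mm.

Request:
{"api": "move_arm", "payload": {
  "deltas": [
    [0, 0.002, -0.002, 0.02, -0.003],
    [0, 0.002, -0.002, 0.04, -0.003],
    [0, 0.002, -0.002, 0.046, -0.003],
    [0, 0.002, -0.002, 0.046, -0.003],
    [0, 0.002, -0.002, 0.046, -0.003]
  ]
}}

```text
t: 12.67
ee_pos: [520.7, 294.2, 82.0]
orientation: [2.67, 1.655, 0.002]
ft_force: [0.6, 0.0, 0.9]
width: 87.9
```

Run:
```python
from h import *
plan(519.5,293.5,79,-.46)
im=get_image("wrist");cv2.imwrite("pics/w11.png",im)
```

```text
now [520.7 294.2  82. ] -0.461 q [ 0.49  0.59  1.78 -0.    0.77  0.96] t 12.6667
[-0.0012 -0.0007  0.003 ] roll -0.0014
```

View pics/w11.png

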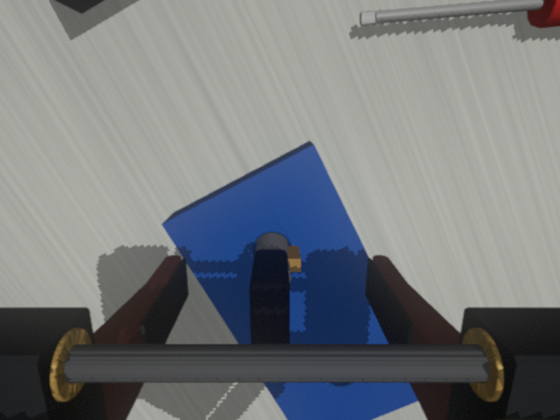

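The block is at column 270 against 277, so I'll shift −2.5 mm along tool y and grip.

Request:
{"api": "move_arm", "payload": {
  "deltas": [
    [0, 0, -0.0025, 0.002, 0],
    [0, 0, -0.0025, 0.002, 0],
    [255, 0, -0.0025, 0.002, 0],
    [255, 0, -0.0025, 0.002, 0],
    [255, 0, -0.0025, 0.002, 0]
  ]
}}

```text
t: 13.13
ee_pos: [517.8, 295.4, 79.0]
orientation: [2.67, 1.655, 0.001]
ft_force: [-0.4, 0.8, 0.1]
width: 71.4
```

Request:
{"api": "move_arm", "payload": {
  "deltas": [
    [255, 0, 0, 0, 0],
    [255, 0, 0, 0, 0],
    [255, 0, 0, 0, 0],
    [255, 0, 0, 0, 0],
    [255, 0, 0, 0, 0]
  ]
}}

```text
t: 13.55
ee_pos: [517.7, 295.3, 78.6]
orientation: [-2.67, -1.655, 0.0]
ft_force: [0.0, 0.0, 0.5]
width: 37.6
```

Request:
{"api": "move_arm", "payload": {
  "deltas": [
    [255, 0, 0, 0, 0],
    [255, 0, 0, 0, 0],
    [255, 0, 0, 0, 0],
    [255, 0, 0, 0, 0],
    [255, 0, 0, 0, 0]
  ]
}}

```text
t: 13.97
ee_pos: [517.7, 295.3, 78.7]
orientation: [-2.67, -1.655, -0.0]
ft_force: [0.1, -0.4, 0.1]
width: 15.5
```

```bash
python3 -c "
from h import *
plan(519.5,293.5,79,-.46);print(get_obs()['ft_force'],get_obs()['moment'])
im=get_image('wrist');cv2.imwrite('pics/w12.png',im)"
```

```text
now [517.7 295.3  78.7] -0.461 q [0.5  0.6  1.78 0.   0.76 0.96] t 13.9667
[-0.0008  0.0024 -0.0003] roll -0.001
[ 0.13669582 -0.44086553  0.10497179] [ 0.02837567 -0.08087636 -0.02732276]
```

View pics/w12.png

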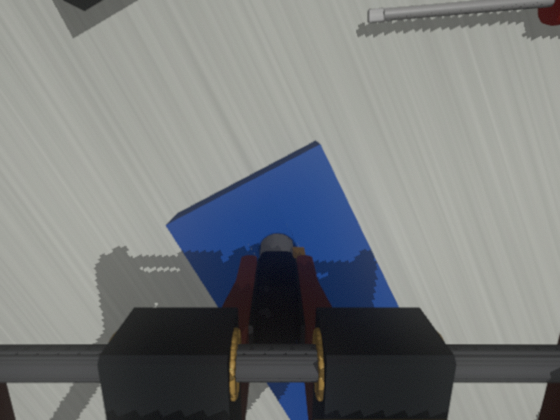

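Gripped at width 15.5. I'll lift and check where the shaft sits relative to the tool.

Request:
{"api": "move_arm", "payload": {
  "deltas": [
    [255, 0, 0, -0.01, 0],
    [255, 0, 0, -0.04, 0],
    [255, 0, 0, -0.075, 0],
    [255, 0, 0, -0.11, 0],
    [255, 0, 0, -0.12, 0]
  ]
}}

```text
t: 14.43
ee_pos: [519.9, 296.5, 204.4]
orientation: [2.67, 1.655, 0.012]
ft_force: [1.0, -0.1, -0.7]
width: 16.0
```

Run:
```python
from h import *
p,R,a=pose();C=cam("wrist")
im=get_image('wrist')
th=np.linspace(0,2*np.pi,40)
big=cv2.resize(im[190:330,200:360],(800,700),interpolation=cv2.INTER_CUBIC)[:600]
for ox,col in((0,(0,255,0)),):
  for zz,r in((-74.7+4,10),(-34.7,0)):
    P=p+np.c_[ox+r*np.cos(th),r*np.sin(th),0*th]; P[:,2]=p[2]-34.7 if r==0 else p[2]+zz
    for u,v in proj(C,P): cv2.circle(big,(int((u-200)*5),int((v-190)*5)),2,col,-1)
cv2.imwrite('pics/w13.png',big); plan(485.3,-92.5,190,-.18)
```

```text
now [520.1 296.6 204.3] -0.461 q [0.5  0.42 1.72 0.   0.99 0.96] t 14.4833
[-0.182   0.071   0.0071] roll -0.1405
[-0.1901  0.0448  0.0071] roll -0.1405
```

View pics/w13.png

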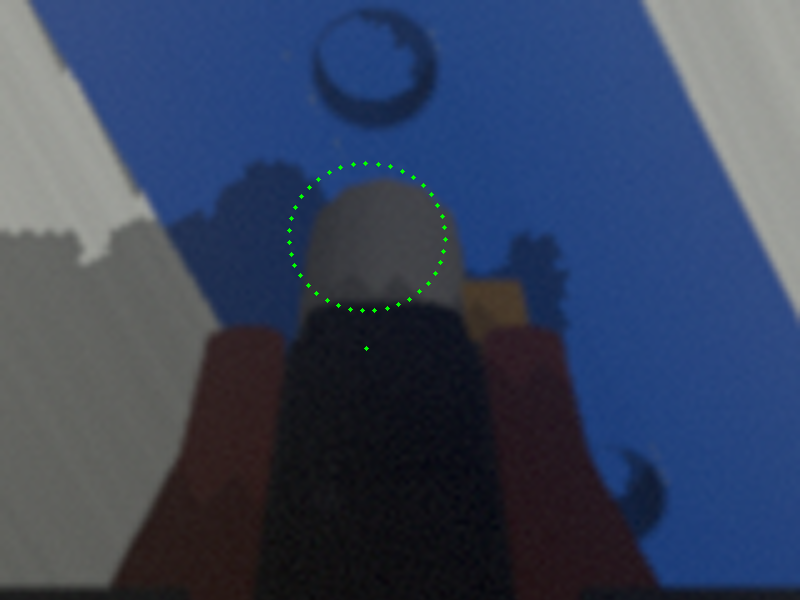

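The held shaft appears about 2 mm toward +y and 2 mm toward −x of the tool compared with the calibration, so I'll align visually above the hub.

Request:
{"api": "move_arm", "payload": {
  "deltas": [
    [255, -0.036, 0.014, 0.002, -0.03],
    [255, -0.072, 0.028, 0.004, -0.06],
    [255, -0.11, 0.043, 0.007, -0.09],
    [255, -0.146, 0.057, 0.007, -0.12],
    [255, -0.182, 0.071, 0.007, -0.14]
  ]
}}

```text
t: 14.9
ee_pos: [498.5, 98.9, 190.2]
orientation: [-2.545, -1.84, 0.004]
ft_force: [0.5, -0.6, -1.0]
width: 15.9
```

Run:
```python
from h import *
plan(484,-90,180,-.18)
```

```text
now [498.5  98.9 190.2] -0.319 q [ 0.17  0.32  1.92 -0.    0.91  0.49] t 14.9
[-0.1839  0.0454  0.0102] roll -0.1389
```

Request:
{"api": "move_arm", "payload": {
  "deltas": [
    [255, -0.036, 0.009, 0, -0.03],
    [255, -0.073, 0.018, 0, -0.06],
    [255, -0.11, 0.027, 0.005, -0.09],
    [255, -0.147, 0.036, 0.01, -0.12],
    [255, -0.182, 0.045, 0.01, -0.14]
  ]
}}

```text
t: 15.32
ee_pos: [483.4, -87.8, 179.7]
orientation: [-2.41, -2.012, 0.004]
ft_force: [0.9, 0.1, -1.3]
width: 15.9
```

Request:
{"api": "move_arm", "payload": {
  "deltas": [
    [255, 0, 0, 0, 0],
    [255, 0, 0, 0, 0],
    [255, 0, 0, 0, 0]
  ]
}}

```text
t: 15.57
ee_pos: [484.8, -86.0, 180.8]
orientation: [-2.413, -2.009, 0.001]
ft_force: [-0.9, -0.5, -1.9]
width: 16.0
```

Run:
```python
from h import *
plan(484,-90,180,-.18)
im=get_image('wrist')
cv2.imwrite('pics/w14.png',cv2.resize(im[100:340,120:440],(800,600),interpolation=cv2.INTER_CUBIC))
for c in("scene","top"): cv2.imwrite(f'pics/{c}14.png',get_image(c))
```

```text
now [484.8 -86.  180.8] -0.182 q [-0.2   0.31  1.96  0.    0.87 -0.02] t 15.5667
[-0.0041 -0.0001  0.0008] roll -0.0023
```

View pics/w14.png

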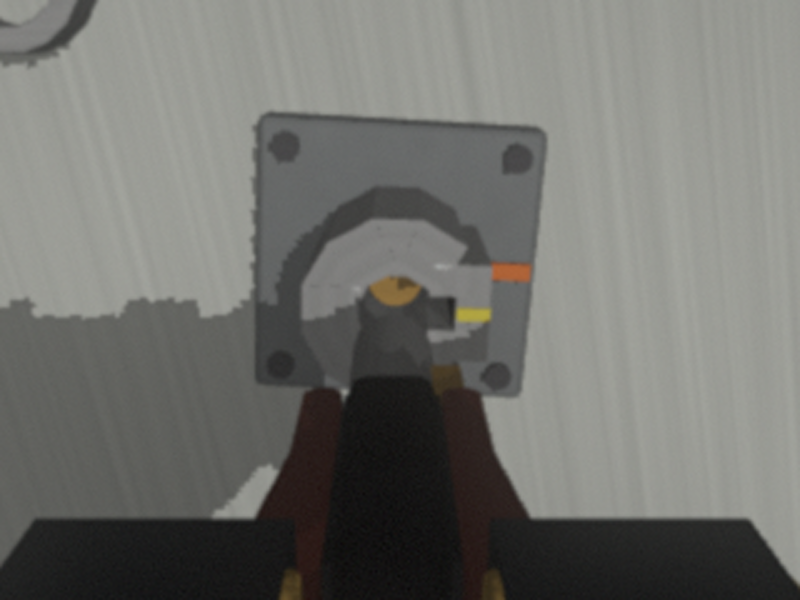

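Run:
```python
from h import *
# camera fixed in tool: work in tool frame with a pose snapshot t=15.567 (clock may have moved 0.15s; use recorded)
c=calibration("wrist");H=c["hand_eye"];K=c["intrinsics"]
def ray(u,v,z):
    d=H[:3,:3]@np.array([(u-K[0,2])/K[0,0],(v-K[1,2])/K[1,1],1]);o=H[:3,3];return o+d*(z-o[2])/d[2]
ztop=180.8-72
for v in (312,315,318): print(v,ray(120+395.5/2.5,100+v/2.5,ztop).round(2))
def pr(P):
    q=np.linalg.inv(H)@np.append(P,1);return K[0,0]*q[0]/q[2]+K[0,2],K[1,1]*q[1]/q[2]+K[1,2]
# tip silhouette top rows in w13 crop (5x, offset 200,190): chamfer r10 at 70.7, tip r7 at 74.7
for dx in(0,-1,-2,-3):
    print(dx,[((u-200)*5,(v-190)*5) for u,v in (pr([dx+10,2,70.7]),pr([dx+7,2,74.7]),pr([dx,2+10,70.7]),pr([dx,2-10,70.7]))])
print(pose()[0],pose()[2])
```

```text
312 [ -4.49   2.79 108.8 ]
315 [ -5.42   2.79 108.8 ]
318 [ -6.36   2.8  108.8 ]
0 [(np.float64(386.3965991320083), np.float64(157.14575956312984)), (np.float64(386.28230829753335), np.float64(170.15149307405707)), (np.float64(464.4618892093547), np.float64(231.99667748367915)), (np.float64(307.96085378321635), np.float64(231.7281691730517))]
-1 [(np.float64(386.37788901217874), np.float64(164.70151671073253)), (np.float64(386.26411367808515), np.float64(177.53969532490828)), (np.float64(464.3469945221858), np.float64(239.36665025405418)), (np.float64(308.0392484487348), np.float64(239.09851284460814))]
-2 [(np.float64(386.35922562839625), np.float64(172.2384003167896)), (np.float64(386.245963596142), np.float64(184.90981244361592)), (np.float64(464.2323832897213), np.float64(246.71844069149472)), (np.float64(308.1174497070941), np.float64(246.450673171408))]
-3 [(np.float64(386.3406088057667), np.float64(179.75648100947808)), (np.float64(386.2278578883732), np.float64(192.26191075325318)), (np.float64(464.1180544642944), np.float64(254.0521159990837)), (np.float64(308.1954582731436), np.float64(253.78471736063148))]
[485.44383318 -84.94945632 181.35791102] -0.17936180634157836
```

View pics/scene14.png

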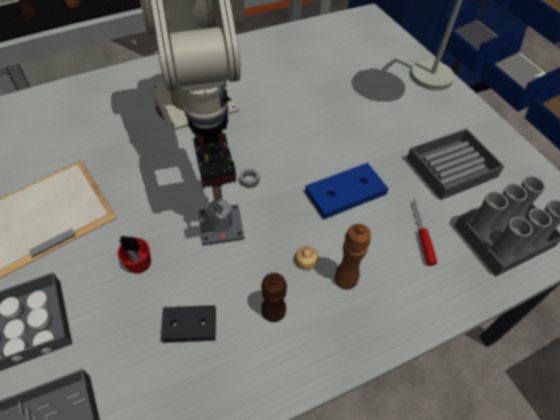

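The scene picture shows the spindle hanging just above the hub at (219,205), the keyless one in the cup at (130,245) and the bystanders untouched. The target TCP is about (485.0, −88.6). The yellow line is parallel to the tool's y axis, so the yaw is good.

Request:
{"api": "move_arm", "payload": {
  "deltas": [
    [255, -0.003, 0, 0.01, 0],
    [255, -0.003, 0, 0.01, 0],
    [255, -0.003, 0, 0.01, 0],
    [255, -0.003, 0, 0.01, 0],
    [255, -0.003, 0, 0.01, 0]
  ]
}}

```text
t: 16.13
ee_pos: [485.1, -89.0, 171.7]
orientation: [-2.413, -2.012, -0.0]
ft_force: [-0.0, 0.3, -2.1]
width: 16.1
```

Run:
```python
from h import *
plan(485,-88.6,150,-.18)
C=cam("wrist");im=get_image('wrist')
cv2.imwrite('pics/w15.png',cv2.resize(im[130:310,160:400],(800,600),interpolation=cv2.INTER_CUBIC))
plan(485,-88.6,150,-.18)
```

```text
now [485.1 -89.  171.7] -0.181 q [-0.21  0.33  1.97  0.    0.85 -0.02] t 16.1333
[ 0.0003 -0.0002  0.0217] roll -0.0007
now [485.2 -89.  171.8] -0.181 q [-0.21  0.33  1.97  0.    0.85 -0.02] t 16.1833
[ 0.0004 -0.0003  0.0218] roll -0.0008
```

View pics/w15.png

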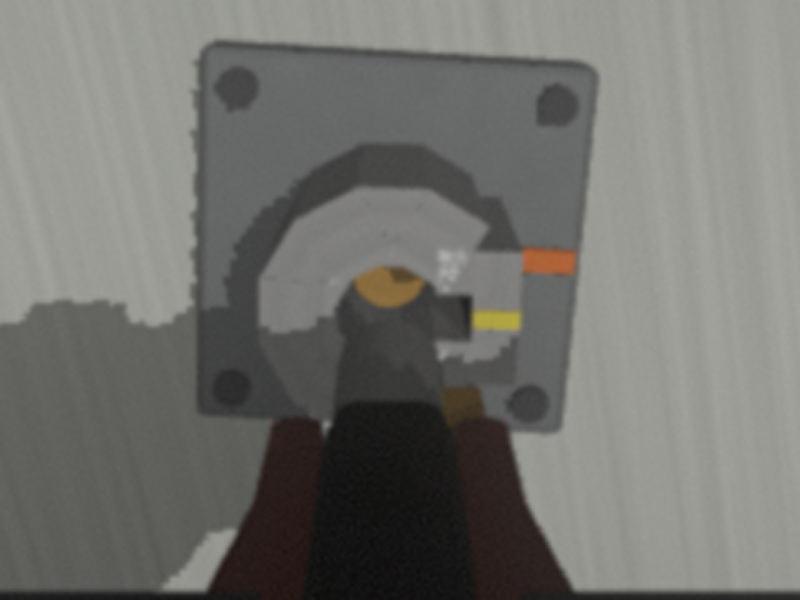

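Run:
```python
from h import *
c=calibration("wrist");H=c["hand_eye"];K=c["intrinsics"]
def ray(u,v,z):
    d=H[:3,:3]@np.array([(u-K[0,2])/K[0,0],(v-K[1,2])/K[1,1],1]);o=H[:3,3];return o+d*(z-o[2])/d[2]
s=240/800
for u,v in((388,318),(388,321),(390,321)): print(ray(160+u*s,130+v*s,171.75-72).round(2))
```

```text
[-2.03  1.45 99.75]
[-2.71  1.46 99.75]
[-2.71  1.89 99.75]
```

Request:
{"api": "move_arm", "payload": {
  "deltas": [
    [255, 0, 0, 0.006, 0],
    [255, 0, 0, 0.012, 0],
    [255, 0, 0, 0.018, 0],
    [255, 0, 0, 0.018, 0],
    [255, 0, 0, 0.018, 0]
  ]
}}

```text
t: 16.6
ee_pos: [484.6, -89.1, 153.0]
orientation: [-2.412, -2.011, 0.001]
ft_force: [-0.6, -0.1, -0.7]
width: 15.9
```

Bore and shaft offsets agree within about 0.5 mm. I'll descend into the bore while watching the force.

Request:
{"api": "move_arm", "payload": {
  "deltas": [
    [255, 0, 0, 0.003, 0],
    [255, 0, 0, 0.006, 0],
    [255, 0, 0, 0.009, 0],
    [255, 0, 0, 0.012, 0],
    [255, 0, 0, 0.012, 0]
  ]
}}

```text
t: 17.02
ee_pos: [484.8, -89.0, 141.1]
orientation: [-2.413, -2.011, 0.0]
ft_force: [-0.3, 1.4, -1.4]
width: 16.3
```

Request:
{"api": "move_arm", "payload": {
  "deltas": [
    [255, 0, 0, 0.003, 0],
    [255, 0, 0, 0.006, 0],
    [255, 0, 0, 0.009, 0],
    [255, 0, 0, 0.012, 0],
    [255, 0, 0, 0.012, 0]
  ]
}}

```text
t: 17.43
ee_pos: [485.0, -89.0, 129.1]
orientation: [-2.413, -2.011, -0.0]
ft_force: [0.9, 2.1, -3.5]
width: 15.6
```

Request:
{"api": "move_arm", "payload": {
  "deltas": [
    [255, 0.0005, 0, 0.003, 0],
    [255, 0.0005, 0, 0.005, 0],
    [255, 0.0005, 0, 0.007, 0],
    [255, 0.0005, 0, 0.009, 0],
    [255, 0.0005, 0, 0.009, 0]
  ]
}}

```text
t: 17.85
ee_pos: [485.0, -88.7, 120.3]
orientation: [-2.413, -2.011, 0.001]
ft_force: [-0.3, 0.4, -1.5]
width: 15.7
```

At tip depth of about 26 mm there's no resistance, so the key seems to be in the keyway. I'll continue.

Request:
{"api": "move_arm", "payload": {
  "deltas": [
    [255, 0, 0, 0.003, 0],
    [255, 0, 0, 0.005, 0],
    [255, 0, 0, 0.007, 0],
    [255, 0, 0, 0.009, 0],
    [255, 0, 0, 0.009, 0]
  ]
}}

```text
t: 18.27
ee_pos: [485.0, -88.6, 111.3]
orientation: [-2.413, -2.011, 0.001]
ft_force: [0.2, 0.4, -2.4]
width: 15.9
```

Run:
```python
from h import *
o=get_obs();print(o["ee_pos"],o["ft_force"],o["moment"])
im=get_image('wrist')
cv2.imwrite('pics/w16.png',cv2.resize(im[130:310,160:400],(800,600),interpolation=cv2.INTER_CUBIC))
```

```text
[484.9548882  -88.63054173 111.27408385] [ 0.16648607  0.39876633 -2.35067829] [ 0.1511791  -0.1356107   0.00408167]
```

View pics/w16.png

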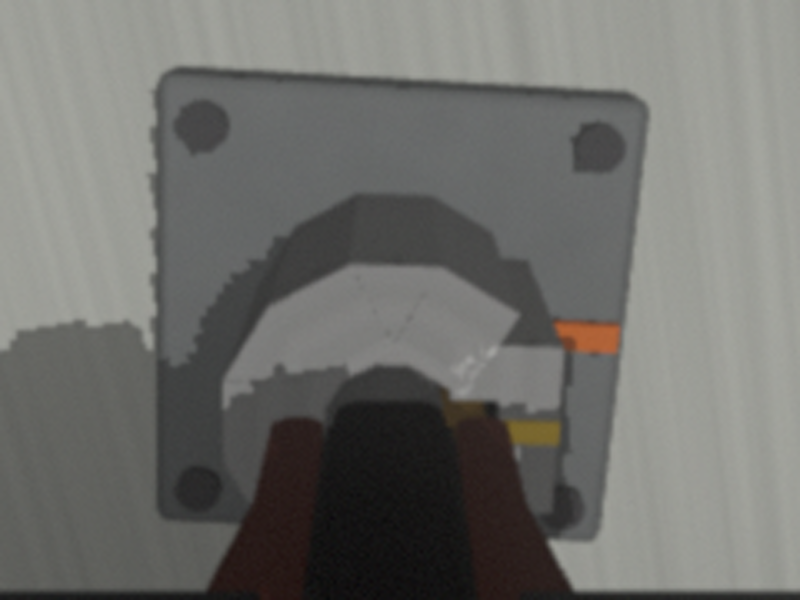

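The key (470,412) is going down in the keyway next to the yellow line, with no upward force. I'll press on against the spring.

Request:
{"api": "move_arm", "payload": {
  "deltas": [
    [255, 0, 0, 0.002, 0],
    [255, 0, 0, 0.004, 0],
    [255, 0, 0, 0.006, 0],
    [255, 0, 0, 0.006, 0],
    [255, 0, 0, 0.006, 0]
  ]
}}

```text
t: 18.73
ee_pos: [485.2, -88.6, 105.8]
orientation: [2.413, 2.012, 0.0]
ft_force: [0.2, 0.8, 3.4]
width: 15.7
```

Request:
{"api": "move_arm", "payload": {
  "deltas": [
    [255, 0, 0, 0.001, 0],
    [255, 0, 0, 0.002, 0],
    [255, 0, 0, 0.003, 0],
    [255, 0, 0, 0.003, 0],
    [255, 0, 0, 0.003, 0]
  ]
}}

```text
t: 19.15
ee_pos: [485.2, -88.6, 102.9]
orientation: [2.413, 2.012, 0.0]
ft_force: [-0.9, 2.2, 5.0]
width: 16.0
```

Run:
```python
from h import *
o=get_obs();print(o["ee_pos"],o["ft_force"],o["moment"],o["width"])
im=get_image('wrist')
cv2.imwrite('pics/w17.png',cv2.resize(im[130:310,160:400],(800,600),interpolation=cv2.INTER_CUBIC))
```

```text
[485.22696694 -88.64545096 102.94331995] [-0.91340052  2.22140881  4.97974428] [ 0.20150578  0.29747869 -0.02047939] 15.955136986725558
```

View pics/w17.png

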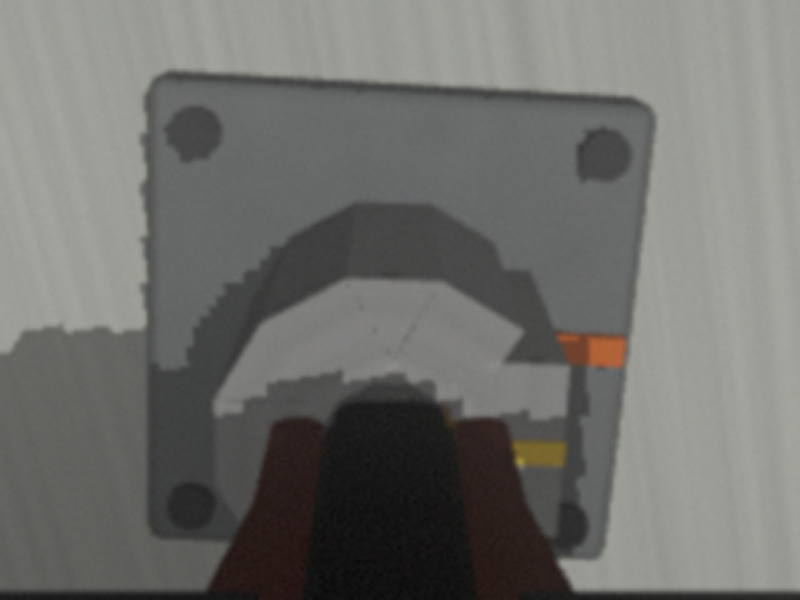

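The net spring force is about 7–8 N at an estimated plunger travel of 7.8 mm. I'll push on toward the stop.

Request:
{"api": "move_arm", "payload": {
  "deltas": [
    [255, 0, 0, 0.001, 0],
    [255, 0, 0, 0.0015, 0],
    [255, 0, 0, 0.002, 0],
    [255, 0, 0, 0.002, 0],
    [255, 0, 0, 0.002, 0]
  ]
}}

```text
t: 19.62
ee_pos: [485.2, -88.6, 101.1]
orientation: [2.413, 2.012, 0.0]
ft_force: [-1.4, 0.8, 8.0]
width: 15.9
```

Request:
{"api": "move_arm", "payload": {
  "deltas": [
    [255, 0, 0, 0.0005, 0],
    [255, 0, 0, 0.001, 0],
    [255, 0, 0, 0.001, 0],
    [255, 0, 0, 0.001, 0],
    [255, 0, 0, 0.001, 0]
  ]
}}

```text
t: 20.03
ee_pos: [485.3, -88.7, 100.6]
orientation: [2.413, 2.011, 0.0]
ft_force: [-3.4, 1.3, 14.2]
width: 15.9
```

At TCP z 100.6, where the stop was predicted, the force jumped to 14 N, so the spindle is home. I'll hold, then do a last check.

Request:
{"api": "move_arm", "payload": {
  "deltas": [
    [255, 0, 0, 0, 0],
    [255, 0, 0, 0, 0],
    [255, 0, 0, 0, 0],
    [255, 0, 0, 0, 0],
    [255, 0, 0, 0, 0]
  ]
}}

```text
t: 20.45
ee_pos: [485.2, -88.6, 100.6]
orientation: [2.413, 2.011, 0.0]
ft_force: [-4.0, 2.2, 14.1]
width: 16.3
```

Run:
```python
from h import *
im=get_image('scene')
f=lambda x,y,w,h:cv2.resize(im[y:y+h,x:x+w],(400,300),interpolation=cv2.INTER_CUBIC)
cv2.imwrite('pics/s18.png',np.hstack([f(100,220,80,60),f(170,130,120,90)]))
for c in("scene","top"):
  get_image(c)
  for n in("keyless_tip","cup_in"): print(c,n,[(np.round(d["location"]),round(d["conf"],2)) for d in place_of(c,n)][:2])
o=get_obs();print(o["ee_pos"],o["ft_force"],o["width"],o["t"],abs(o["qvel"]).max())
```

```text
scene keyless_tip [(array([ 503., -302.,    6.]), 0.73), (array([ 506., -303.,    8.]), 0.62)]
scene cup_in [(array([ 506., -302.,    9.]), 0.77)]
top keyless_tip [(array([ 505., -303.,    2.]), 0.54)]
top cup_in [(array([ 502., -298.,    3.]), 0.73)]
[485.24829308 -88.65273885 100.58858457] [-3.05145992  1.01551918 14.53913249] 15.91771418192572 20.8 0.002243763297400914
```

View pics/s18.png

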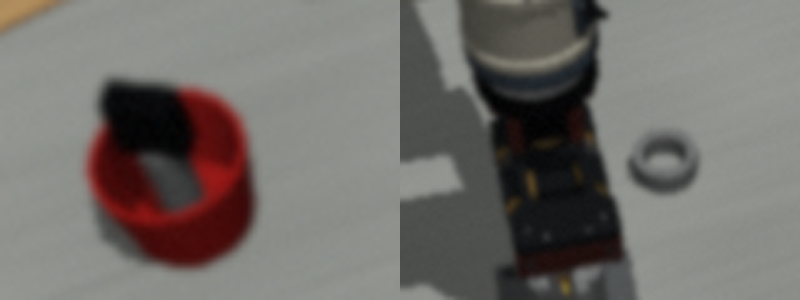

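The keyless spindle leans in the cup (left half, block at (150,115)), and the gripper is over the hub, pressing steadily. I'll hand in.

```bash
python3 -c "
from workcell import *
print(close_job())"
```

```text
the job is handed in; nothing more can be done
None
```

The keyless spindle is in the red cup and the keyed one is pressed home in the hub. The job was handed in after about 21 of the 72 s; no verdict was reported.

- **Keyless spindle:** I let it go tip down in the cup, where it leans against the rim. The networks put its tip within about 6 mm of the cup's centre, at a height of 2–8 mm, and the fingers are clear of it.
- **Keyed spindle:** I turned it to the keyway (yaw about −0.18 rad), and it passed the 24 mm depth without resistance. The spring resisted, then the force rose sharply to about 14 N at the height predicted for the stop. At hand-in it was still gripped (opening 15.9 mm) and the arm was at rest.
- **Checks that disagreed:** The wrist camera's calibration was off by 2–3 mm, so I aligned shaft and bore as they appeared in its picture. A sideways force of about 3 N remained at the end. I inferred that the plunger was fully down from the height and the force, as it can't be seen.
- **Bystanders:** I did not touch any of them, and the ones I could see in later pictures had not moved. I did not measure their positions at the end.

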